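Touch two faces of a keyed carrier block on the bar gauge, turning it between passes

TASK

Check the two side faces of the grey carrier block that run into its cut-off corner, on the sprung bar of the touch gauge. Slide the long one of the two squarely and centrally against the gauge until the bar is pushed fully home and hold it there a moment, then draw the block back so that the bar springs right out, turn it a quarter turn and slide the short one home in the same way; leave the block standing there with the bar pushed in. Keep the block flat on the worktop throughout and leave the other things where they are.

Things in the scene. Friction and masses are not known exactly. Their poses are not given: they have to be found in the camera images.
- carrier: loose grey plastic block, 120 mm (own x) by 96 mm (own y) by 45 mm high, 0.5 to 0.8 kg, flat on the worktop; origin at the centre of its underside, z up. The upright corner at (+x, +y) is cut off at 45 degrees, 22 mm along each side; the other three are square, with dark screw heads. It starts with its long +y face turned towards the gauge within about 1 rad
- long_face (a point): middle of the long face (+y) to check, on its surface: carrier frame (-11, 48, 22) mm; the flat of this face is 98 mm long. After this pass a quarter turn anticlockwise seen from above brings the short face to the gauge
- short_face (a point): middle of the short face to check, on its surface: carrier frame (60, -11, 22) mm; the flat of this face is 74 mm long
- slot (a point): middle of the mouth of the upright-walled slot in the top of the block, carrier frame (0, 0, 45) mm: 64 mm along own x by 34 mm along own y, 37 mm deep (floor 8 mm above the worktop). Fingertips let down into it, shut or partly opened along x, can drag, push and turn the block; they fit loosely, so it lags a turn by up to 0.35 rad
- sampler_front (a point): middle of the front edge of the sampler on the worktop (fixed, not to be touched). Solid equipment round the work: the sampler beyond world x = 0.61 for y = -0.2 to 0.33; a large instrument, taller than 0.35 m, beyond x = 0.47 for y below -0.33. The worktop's front edge is at x = 0.38
- gauge: touch gauge fixed to the worktop: base plate 80 by 100 mm, upright plate 80 wide, 52 mm high, and in front two steel stops 40 mm high at own y = 20 to 34 mm on both sides of the sprung bar. Origin on the worktop, in the middle of the front plane of the stops; own +x points into the gauge, the way a face is pushed (roughly world -y, within 0.3 rad); z up. All but the bar lies at x >= 0
- bar (a joint): travel in m of the sprung steel bar (34 mm wide, 14 to 30 mm above the worktop, midway between the stops): 0 when out, 8 mm proud of the stops; 0.008 when home, flush with the stops. Its spring is weak (0.4 N out, 1.0 N home): the block's friction on the worktop keeps it pushed in when the block is let go
- petri: bystander, loose: closed clear petri dish, 59 mm across, 16 mm high, behind and right of the gauge; origin at its underside
- hex_key: bystander, loose: dark L-shaped hex key lying flat, 94 mm long, 9 mm high, behind and right of the gauge; origin at its underside
- bottle: bystander, loose: white plastic bottle with a screw cap, 48 mm across, 115 mm high, standing to the right of the gauge; origin at its underside
- beaker: bystander, loose: clear beaker, 58 mm across, 70 mm high, to the left; origin at its underside
- tape: bystander, loose: roll of black tape lying flat, 57 mm across, 19 mm high, to the left; origin at its underside
- vial: bystander, loose: small clear capped vial, 25 mm across, 48 mm high, standing in front of the sampler; origin at its underside

How it is judged:
By the outcome, as a careful person would: the job done as asked, in the order asked, and still so for the second after the job is handed in, with the robot touching nothing.
It also fails if it takes over 67 s, if anything falls off the work surface, if the arm or the gripper's body presses on something with over 40 N, if the wrist force passes 120 N, or if a joint passes its speed limit or range.

ROBOT

A 6-joint arm with a two-finger parallel gripper is mounted at the origin on a cart in front of the work surface, level with it; the furniture and walls round the work are solid. World frame = base frame: x ahead of the robot, y to its left, z up, the work surface at z = 0. Lengths are in mm, angles in rad, forces in N, time in s.
With the tool pointing down it reaches from about 275 to 750 mm from the base axis. Payload 10.2 kg.
Tool frame: the origin (TCP) lies midway between the tips of the shut fingers; the grasp point (between the pads) lies 19 mm behind it; z points along the fingers, y is the line along which they close (so a half turn about z gives the same grasp; the last joint's range is limited). The gripper opens to 85 mm and grips with 20 to 120 N. Pads are 22 mm wide; open, the fingers measure 114 mm over their backs; the gripper's body (76 mm by 85 mm) begins 54 mm behind the grasp point. The pads swing forward as they close: fully open they stand 13 mm farther back than shut.
Start: joints at [1.103, 0.313, 1.498, -0, 1.331, -0.223], TCP at [127.253, 509.35, 231.294] pointing down, gripper open.
Joint ranges: [-2.94, 2.94], [-0.97, 2.17], [0.19, 2.56], [-1.23, 4.37], [0.02, 3.11], [-2.88, 2.88]. Speed limits (rad/s): [2.39, 2.39, 3.01, 3.14, 3.14, 3.14].

INTERFACE

Orientations are given as a unit quaternion [w, x, y, z].
In Python, from rig import ctrl gives the robot as it stands.
- The arm moves only by the tool send_rows, never from a script. Its argument "targets" is a list of rows, each a list of 7 numbers: the closure, from -1 (fully open) to 1 (shut), so that 0 is half open, then the shift along the tool's x, y, z in m, then the turn, a rotation vector about the tool's x, y, z in rad. In form: [[claw, dx, dy, dz, ax, ay, az], ...]. A call has exactly 10 rows; each row shifts and turns the commanded pose from where the row before left it, along the tool's axes as they then stand; what a row does not reach is not made up. A row lasts 1/8 s, in which the tool goes at most 62.5 mm and 10.7 degrees, less where a joint would pass 70% of its speed; a pose out of reach is approached as far as the arm can. A call with a gripper value outside its range is refused whole. The fingers move at their own pace and stop on an object; "squeeze" is the grip in N (left out, the last holds). Time passes only in rows, so rows that do not move let the fingers close, or fill a call up. It gives the time, the measured TCP pose, the force, the opening and the grip force at its end, in the units of the state.
- ctrl.sense(): the state, without advancing time (a new reading comes with each control period).
- ctrl.capture(name): name is "scene" or "top" or "wrist"; returns a dict with "img" (400x640x3 uint8, red, green, blue), "camera_matrix" (3x3 intrinsics, pixels), "k1" (the pictures are not rectified: a ray, as slopes to the right and down, at radius r is drawn at 1 + k1 r^2 times it, then the intrinsics apply), "R" (3x3) and "t" (3): a world point X has camera coordinates R X + t. Camera axes: x right, y down, z forward; pixel columns grow to the right and rows downward; lengths in mm; the calibration is good to about 2 mm. A picture is of the moment at which its call begins. There is no depth.
- ctrl.finish_job(): hands the job in; it is judged then, once.
Trained networks look in a picture, given as the dict that the camera call returned (one of the last four; its "shot" number tells which), for a name from the list of things; names that differ only in an ending like _2 or _b are one class to them, and where a whole thing is asked for, a point or a joint stands for the part that bears it (a point fixed in the world has none). Each returns a list of dicts, best first, with "score" (0 to 1); they miss things now and then, are a little off and sometimes report something else, mostly with a low value. They report only what shows in the picture. A call takes as long as a camera call.
- ctrl.boxes_of(query, picture): "extent" ([left, top, width, height] in pixels, round what is visible of it).
- ctrl.landmark_of(query, picture): "point" ([column, row] in pixels: a listed point, or the origin of a listed thing).
The state is a dict: "time_s": time; "joints": joint angles; "dq": joint speeds; "tau": joint torques, N m; "eef_pos": TCP position; "ee_rot": TCP orientation; "force": force on the tool from outside, world axes, zero at the start; "wrist_torque": the same for the moment, N m; "grip_width": opening from 0.0 (shut) to 1.0 (fully open); "grip_force": force on a finger pad.
Only numpy, scipy, OpenCV 4.12 (cv2) and the standard library are available. Lean on these libraries where they do the work, as an engineer would, in place of code of your own. Each camera call takes 0.05 s, during which the arm holds its last target. There are 200 camera calls.

## Working session

There is one attempt and no reset: what is moved stays moved. The work goes in short steps, Python scripts to look and compute and a tool call to move; the robot and the scene stay as the last step left them, time stands still between calls to the robot, and variables do not carry over. Pictures are saved under pics/ and viewed, at most 10 in all, crops included, and the job is handed in when it is done.

Besides the shell and the picture viewer there is one more tool, called after ">>>" as name(argument=value, ...), one argument or row to a line, values as JSON. send_rows: Moves the arm, as the interface text tells. Its arguments: {"type":"object","properties":{"targets":{"type":"array"},"squeeze":{"type":"number"}},"required":["targets"]}

```bash
mkdir -p pics; cat > h.py <<'E'
import numpy as np, cv2
from rig import ctrl
from scipy.spatial.transform import Rotation as Ro
from scipy.optimize import least_squares
def ray(p,px):
    K=p["camera_matrix"]; K=np.array(K); d=np.array([(px[0]-K[0,2])/K[0,0],(px[1]-K[1,2])/K[1,1]])
    u=d.copy()
    for _ in range(20): u=d/(1+p["k1"]*(u@u))
    R=np.array(p["R"]);t=np.array(p["t"]).ravel()
    return -R.T@t, R.T@np.array([u[0],u[1],1])
def at(p,px,z):
    c,d=ray(p,px); return c+d*(z-c[2])/d[2]
def proj(p,X):
    X=np.atleast_2d(X).astype(float); R=np.array(p["R"]);t=np.array(p["t"]).ravel();K=np.array(p["camera_matrix"])
    c=X@R.T+t; u=c[:,:2]/c[:,2:]; u=u*(1+p["k1"]*(u**2).sum(1,keepdims=True))
    return u*[K[0,0],K[1,1]]+[K[0,2],K[1,2]]
def save(p,n): cv2.imwrite(f"pics/{n}.png",cv2.cvtColor(p["img"],cv2.COLOR_RGB2BGR))
E
python3 - <<'E'
from h import *
for cam in("scene","top","wrist"):
    p=ctrl.capture(cam)
    save(p,cam+"0")
    print(cam,ray(p,(320,200))[0].round())
    for q,z in(("carrier",0),("slot",45),("long_face",22),("short_face",22),("gauge",0),("bottle",0),("beaker",0),("tape",0),("vial",0),("petri",0),("hex_key",0)):
        r=ctrl.landmark_of(q,p)[:2]
        print(q,[(round(a["score"],2),np.round(a["point"]),at(p,a["point"],z).round()) for a in r])
s=ctrl.sense();print(s)
E
```

```text
scene [ 125. -829. 1029.]
carrier [(0.8, array([276., 177.]), array([472., 289.,   0.]))]
slot [(0.95, array([276., 164.]), array([478., 296.,  45.]))]
long_face [(0.97, array([284., 181.]), array([479., 241.,  22.]))]
short_face [(0.87, array([257., 169.]), array([426., 328.,  22.]))]
gauge [(0.67, array([344., 280.]), array([ 483., -157.,    0.]))]
bottle [(0.65, array([359., 331.]), array([ 446., -304.,    0.]))]
beaker [(0.96, array([292., 136.]), array([600., 465.,   0.]))]
tape [(0.75, array([250., 145.]), array([453., 482.,   0.])), (0.48, array([342., 279.]), array([ 479., -152.,    0.]))]
vial [(0.39, array([323., 180.]), array([598., 210.,   0.]))]
petri []
hex_key []
top [ 484.   86. 1502.]
carrier [(0.87, array([249., 229.]), array([479., 295.,   0.]))]
slot [(0.77, array([246., 226.]), array([488., 297.,  45.]))]
long_face [(0.71, array([266., 232.]), array([470., 244.,  22.]))]
short_face [(0.59, array([238., 244.]), array([436., 325.,  22.]))]
gauge [(0.73, array([395., 226.]), array([ 482., -141.,    0.]))]
bottle [(0.86, array([450., 237.]), array([ 447., -304.,    0
[... 589 characters left out ...]
 'joints': array([ 1.10257076e+00,  3.12910486e-01,  1.49770305e+00,  5.57259268e-07,
        1.33103528e+00, -2.23410135e-01]), 'dq': array([ 6.62644070e-04,  1.42718504e-03,  4.09836871e-04,  4.40097405e-05,
        4.35601340e-04, -1.33050724e-03]), 'tau': array([-4.13308726e-06, -4.12165904e+01, -2.59897274e+01, -1.92048296e-04,
        5.62859095e-04, -2.39268743e-06]), 'eef_pos': array([127.26315903, 509.33795847, 231.28765869]), 'ee_rot': array([-9.77309430e-06,  1.22102326e-01,  9.92517517e-01, -2.63266802e-05]), 'force': array([ 0.42925396,  0.98881084, -0.66222186]), 'wrist_torque': array([ 0.01515681, -0.0040515 ,  0.01882517]), 'grip_force': 0.0, 'grip_width': 1.0008443089228036}
```

```bash
python3 - <<'E'
import cv2
a=cv2.imread("pics/top0.png")[150:290,180:480]
b=cv2.imread("pics/scene0.png")[120:350,200:420]
cv2.imwrite("pics/t0c.png",cv2.resize(a,None,fx=2.66,fy=2.66,interpolation=cv2.INTER_CUBIC))
cv2.imwrite("pics/s0c.png",cv2.resize(b,None,fx=2.6,fy=2.6,interpolation=cv2.INTER_CUBIC))
E
```

```text
(no output)
```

View pics/t0c.png

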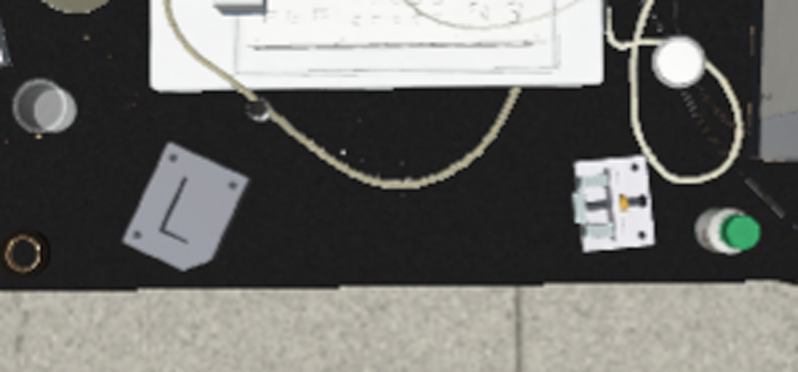

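View pics/s0c.png

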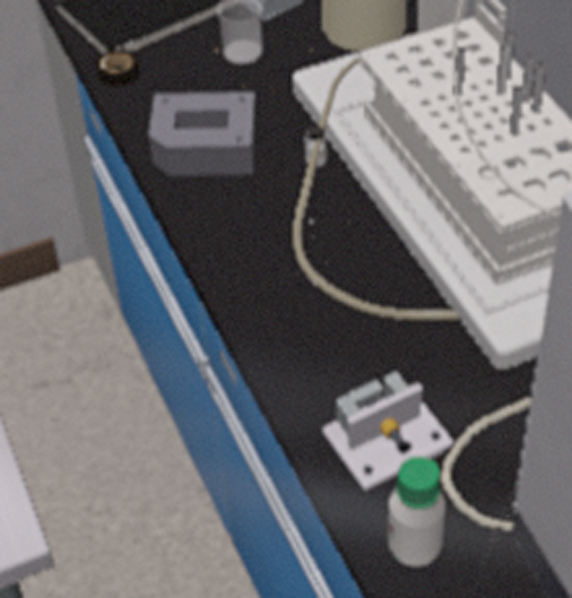

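```bash
cat >> h.py <<'E'
def poly(x,y,th):
    c=np.array([[-60,-48],[60,-48],[60,26],[38,48],[-60,48]],float)
    R=np.array([[np.cos(th),-np.sin(th)],[np.sin(th),np.cos(th)]])
    return c@R.T+[x,y]
def render(p,x,y,th,S=4,shape=(400,640)):
    m=np.zeros((shape[0],shape[1]),np.uint8)
    q=poly(x,y,th)
    for_ = [proj(p,np.c_[q,np.full(5,z)]) for z in (0,45)]
    h=cv2.convexHull(np.vstack(for_).astype(np.float32))
    m=np.zeros((400*S,640*S),np.uint8)
    cv2.fillPoly(m,[np.round((h+.5)*S*16-8).astype(np.int32)],255,cv2.LINE_AA,4)
    return cv2.resize(m,(640,400),interpolation=cv2.INTER_AREA)/255.
def fit(ps,masks,x0):
    from scipy.optimize import minimize
    f=lambda v:sum(np.abs(render(p,v[0],v[1],v[2]/100)-m).sum() for p,m in zip(ps,masks))
    r=minimize(f,[x0[0],x0[1],x0[2]*100],method="Nelder-Mead",options=dict(initial_simplex=np.array([x0[0],x0[1],x0[2]*100])+np.array([[0,0,0],[12,0,0],[0,12,0],[0,0,15]]),xatol=.05,fatol=.05))
    return r.x[0],r.x[1],r.x[2]/100,r.fun
E
python3 - <<'E'
from h import *
ps=[];ms=[]
for cam,c in(("top",(249,229)),("scene",(276,172))):
    p=ctrl.capture(cam); g=cv2.cvtColor(p["img"],cv2.COLOR_RGB2GRAY)
    m=(g>(60 if cam=="top" else 50)).astype(np.uint8)
    n,l,st,ce=cv2.connectedComponentsWithStats(m)
    best=min(range(1,n),key=lambda i:np.hypot(*(ce[i]-c)) if st[i][4]>150 else 1e9)
    k=(l==best).astype(np.uint8); k=cv2.morphologyEx(k,cv2.MORPH_CLOSE,np.ones((9,9)))
    print(cam,st[best],render(p,480,295,-2.0).sum(),g[int(c[1])-14:int(c[1])+15:3,c[0]])
    ps.append(p);ms.append(k.astype(float))
    for th in(-2.0,): print(np.round(fit([p],[ms[-1]],(480,295,th)),3))
    if cam=="top":
        m=(g>140).astype(np.uint8);n,l,st,ce=cv2.connectedComponentsWithStats(m)
        b=min(range(1,n),key=lambda i:np.hypot(*(ce[i]-(411,226))) if st[i][4]>100 else 1e9)
        print(st[b],ce[b]); pts=np.argwhere(l==b)[:,::-1].astype(np.float32)
        W=np.array([at(p,q,5)[:2] for q in pts],np.float32); print(cv2.minAreaRect(W),cv2.boxPoints(cv2.minAreaRect(W)))
        cv2.imwrite("pics/gz.png",cv2.resize(cv2.cvtColor(p["img"],cv2.COLOR_RGB2BGR)[200:255,380:440],None,fx=10,fy=10,interpolation=cv2.INTER_CUBIC))
        print([at(p,q,0)[:2].round() for q in((328,219),(300,210),(360,205))])
        A=p
    else: 
        c1,d1=ray(A,(328,219.5)); c2,d2=ray(p,(342,240))
        s=np.linalg.lstsq(np.c_[d1,-d2],c2-c1,rcond=None)[0]; print("hose",c1+d1*s[0],c2+d2*s[1])
print(np.round(fit(ps,ms,(480,295,-2.0)),3))
E
```

```text
top [ 226  203   48   49 1430] 1429.5450980392154 [154  94 158 158 159 158 158 159 143 159]
[483.352 282.608  -1.88  516.804]
[ 395  137   64  108 1597] [421.28240451 202.40450845]
((582.7606811523438, -246.70016479492188), (173.8741455078125, 344.90771484375), 76.14603424072266) [[ 394.50674 -289.81445]
 [ 729.3808  -372.40192]
 [ 771.01465 -203.58588]
 [ 436.14056 -120.99841]]
[array([505.,  60.]), array([533., 143.]), array([546., -37.])]
scene [ 257  153   42   35 1307] 1172.850980392157 [129 124  74  73 128 126  97  71  78  74]
[484.063 293.376  -2.218 273.682]
hose [504.98938977  58.16927593 -78.90187786] [569.75425294  26.333085   -77.45562095]
[482.78  293.358  -2.275 764.271]
```

View pics/gz.png

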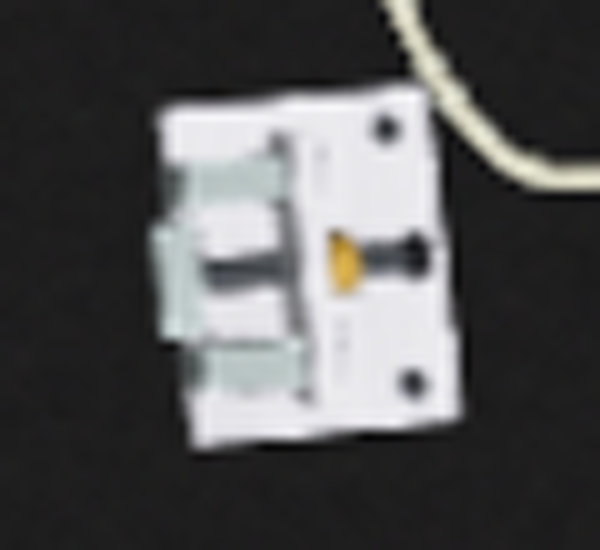

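```bash
cat >> h.py <<'E'
def cmask(p,guess,thr):
    g=cv2.cvtColor(p["img"],cv2.COLOR_RGB2GRAY); r=render(p,*guess)
    near=cv2.dilate((r>0).astype(np.uint8),np.ones((13,13)))
    k=((g>thr)&(near>0)).astype(np.uint8)
    n,l,st,_=cv2.connectedComponentsWithStats(k)
    k=(l==1+np.argmax(st[1:,4])).astype(np.uint8)
    return cv2.morphologyEx(cv2.copyMakeBorder(k,20,20,20,20,cv2.BORDER_CONSTANT),cv2.MORPH_CLOSE,np.ones((9,9)))[20:-20,20:-20].astype(float)
def carrier(guess,cams=("top","scene"),thr=dict(top=75,scene=50,wrist=70)):
    ps=[ctrl.capture(c) for c in cams]; ms=[cmask(p,guess,thr[c]) for p,c in zip(ps,cams)]
    for c,p,m in zip(cams,ps,ms): print(c,m.sum(),np.round(fit([p],[m],guess),3))
    return fit(ps,ms,guess)
E
python3 - <<'E'
from h import *
print(np.round(carrier((482,295,2.78)),3))
p=ctrl.capture("top")
q=[(x/10-.45+380,y/10-.45+200) for x,y in((157,105),(425,85),(462,412),(192,448))]
W=np.array([at(p,a,6)[:2] for a in q]); print(W.round(1))
# fl(front,+x world) , rl, rr, fr
print("len",[np.linalg.norm(W[i]-W[(i+1)%4]).round(1) for i in range(4)])
d=(W[1]-W[0])+(W[2]-W[3]); e=W[0]-W[3]+W[1]-W[2]
print("ang",np.arctan2(d[1],d[0]),np.arctan2(e[1],e[0])-np.pi/2, "front mid",(W[0]+W[3])/2)
for cam in("top","scene"):
    p=ctrl.capture(cam)
    for qn in("gauge","bar"): print(cam,qn,[(round(a["score"],2),at(p,a["point"],0 if qn=="gauge" else 22).round()) for a in ctrl.landmark_of(qn,p)[:2]])
E
```

```text
top 1396.0 [480.489 291.065   2.702  50.784]
scene 1312.0 [479.026 290.584   2.713  69.494]
[480.042 291.507   2.714 132.451]
[[ 529.2 -140.9]
 [ 534.  -220.9]
 [ 436.8 -229.4]
 [ 427.3 -149. ]]
len [np.float64(80.1), np.float64(97.6), np.float64(80.9), np.float64(102.2)]
ang -1.4815597835975813 -1.487979528868766 front mid [ 478.25702836 -144.95503493]
top gauge [(0.61, array([ 476., -141.,    0.]))]Traceback (most recent call last):
  File "<stdin>", line 12, in <module>
ValueError: it knows: beaker, bottle, carrier, gauge, hex_key, long_face, petri, sampler_front, short_face, slot, tape, vial
```

```bash
cat >> h.py <<'E'
def yaw_now():
    s=ctrl.sense(); q=s["ee_rot"]; R=Ro.from_quat([q[1],q[2],q[3],q[0]]).as_matrix()
    return np.array(s["eef_pos"]),np.arctan2(R[1,1],R[0,1]),R
def rows(target,dyaw,n,c,total=None,start=None,rot_dir=None):
    """target world xyz mm; dyaw world turn (ccw +)"""
    pos,yaw,R=yaw_now() if start is None else (np.array(start[0],float),start[1],None)
    D=(np.array(target,float)-pos)/n
    out=[]
    for k in range(n):
        y=yaw+dyaw*k/n; xa=np.array([-np.sin(y),np.cos(y)]); ya=np.array([np.cos(y),np.sin(y)])
        out.append([c,round(D[:2]@xa/1000,4),round(D[:2]@ya/1000,4),round(-D[2]/1000,4),0,0,round(-dyaw/n,4)])
    for i in range(0,n,10): print(out[i:i+10]+[[c,0,0,0,0,0,0]]*(10-len(out[i:i+10])))
E
python3 - <<'E'
from h import *
pos,yaw,R=yaw_now(); print(pos,yaw,R.round(3))
rows((503.6,316.4,150),-2.002-yaw,20,-0.18)
E
```

```text
[127.25936179 509.3398831  231.29962991] 1.3260011783316386 [[-0.97   0.242 -0.   ]
 [ 0.242  0.97  -0.   ]
 [ 0.    -0.    -1.   ]]
[[-0.18, np.float64(-0.0206), np.float64(-0.0048), np.float64(0.0041), 0, 0, np.float64(0.1664)], [-0.18, np.float64(-0.0211), np.float64(-0.0013), np.float64(0.0041), 0, 0, np.float64(0.1664)], [-0.18, np.float64(-0.021), np.float64(0.0022), np.float64(0.0041), 0, 0, np.float64(0.1664)], [-0.18, np.float64(-0.0204), np.float64(0.0056), np.float64(0.0041), 0, 0, np.float64(0.1664)], [-0.18, np.float64(-0.0192), np.float64(0.0089), np.float64(0.0041), 0, 0, np.float64(0.1664)], [-0.18, np.float64(-0.0174), np.float64(0.012), np.float64(0.0041), 0, 0, np.float64(0.1664)], [-0.18, np.float64(-0.0152), np.float64(0.0147), np.float64(0.0041), 0, 0, np.float64(0.1664)], [-0.18, np.float64(-0.0125), np.float64(0.017), np.float64(0.0041), 0, 0, np.float64(0.1664)], [-0.18, np.float64(-0.0095), np.float64(0.0189), np.float64(0.0041), 0, 0, np.float64(0.1664)], [-0.18, np.float64(-0.0063), np.float64(0.0202), np.float64(0.0041), 0, 0, np.float64(0.1664)]]
[[-0.18
[... 243 characters left out ...]
0.0041), 0, 0, np.float64(0.1664)], [-0.18, np.float64(0.0075), np.float64(0.0198), np.float64(0.0041), 0, 0, np.float64(0.1664)], [-0.18, np.float64(0.0107), np.float64(0.0182), np.float64(0.0041), 0, 0, np.float64(0.1664)], [-0.18, np.float64(0.0136), np.float64(0.0162), np.float64(0.0041), 0, 0, np.float64(0.1664)], [-0.18, np.float64(0.0161), np.float64(0.0138), np.float64(0.0041), 0, 0, np.float64(0.1664)], [-0.18, np.float64(0.0181), np.float64(0.0109), np.float64(0.0041), 0, 0, np.float64(0.1664)], [-0.18, np.float64(0.0197), np.float64(0.0078), np.float64(0.0041), 0, 0, np.float64(0.1664)], [-0.18, np.float64(0.0207), np.float64(0.0044), np.float64(0.0041), 0, 0, np.float64(0.1664)]]
```

>>> send_rows(
  targets=[
    [-0.18, -0.021, -0.005, 0.004, 0, 0, 0.166],
    [-0.18, -0.021, -0.001, 0.004, 0, 0, 0.166],
    [-0.18, -0.021, 0.002, 0.004, 0, 0, 0.166],
    [-0.18, -0.02, 0.006, 0.004, 0, 0, 0.166],
    [-0.18, -0.019, 0.009, 0.004, 0, 0, 0.166],
    [-0.18, -0.017, 0.012, 0.004, 0, 0, 0.166],
    [-0.18, -0.015, 0.015, 0.004, 0, 0, 0.166],
    [-0.18, -0.012, 0.017, 0.004, 0, 0, 0.166],
    [-0.18, -0.01, 0.019, 0.004, 0, 0, 0.166],
    [-0.18, -0.006, 0.02, 0.004, 0, 0, 0.166],
  ],
  squeeze=40,
)

```text
time_s: 3.4
eef_pos: [316.3, 414.5, 191.2]
ee_rot: [0.0, 0.816, 0.577, 0.0]
force: [-0.8, -0.4, -0.2]
grip_width: 0.588
grip_force: 0.0
```

>>> send_rows(
  targets=[
    [-0.18, -0.003, 0.021, 0.004, 0, 0, 0.166],
    [-0.18, 0.001, 0.021, 0.004, 0, 0, 0.166],
    [-0.18, 0.004, 0.021, 0.004, 0, 0, 0.166],
    [-0.18, 0.007, 0.02, 0.004, 0, 0, 0.166],
    [-0.18, 0.011, 0.018, 0.004, 0, 0, 0.166],
    [-0.18, 0.014, 0.016, 0.004, 0, 0, 0.166],
    [-0.18, 0.016, 0.014, 0.004, 0, 0, 0.166],
    [-0.18, 0.018, 0.011, 0.004, 0, 0, 0.166],
    [-0.18, 0.02, 0.008, 0.004, 0, 0, 0.166],
    [-0.18, 0.021, 0.004, 0.004, 0, 0, 0.166],
  ],
)

```text
time_s: 4.65
eef_pos: [506.0, 319.0, 151.1]
ee_rot: [0.0, 0.977, -0.213, -0.0]
force: [0.2, 0.3, 0.1]
grip_width: 0.59
grip_force: 0.0
```

```bash
python3 - <<'E'
from h import *
s=ctrl.sense();print(s["time_s"],s["grip_width"],s["joints"].round(2)); print(yaw_now()[:2])
p=ctrl.capture("wrist"); 
v=p["img"].copy()
for z in(0,45): cv2.polylines(v,[np.round(proj(p,np.c_[poly(480,291.5,2.71),np.full(5,z)])).astype(np.int32)],True,(255,0,0),1)
cv2.imwrite("pics/w1.png",v[:,:,::-1])
rows((503.6,316.4,14),-2.002-yaw_now()[1],10,-0.18)
E
```

```text
4.65 0.5896917037637415 [ 0.37  0.54  1.38 -0.    1.23  2.37]
(array([506.00395565, 318.95006137, 151.11128412]), np.float64(-1.9994963741575065))
[[-0.18, np.float64(-0.0003), np.float64(0.0003), np.float64(0.0136), 0, 0, np.float64(-0.0006)], [-0.18, np.float64(-0.0003), np.float64(0.0003), np.float64(0.0136), 0, 0, np.float64(-0.0006)], [-0.18, np.float64(-0.0003), np.float64(0.0003), np.float64(0.0136), 0, 0, np.float64(-0.0006)], [-0.18, np.float64(-0.0003), np.float64(0.0003), np.float64(0.0136), 0, 0, np.float64(-0.0006)], [-0.18, np.float64(-0.0003), np.float64(0.0003), np.float64(0.0136), 0, 0, np.float64(-0.0006)], [-0.18, np.float64(-0.0003), np.float64(0.0003), np.float64(0.0136), 0, 0, np.float64(-0.0006)], [-0.18, np.float64(-0.0003), np.float64(0.0003), np.float64(0.0136), 0, 0, np.float64(-0.0006)], [-0.18, np.float64(-0.0003), np.float64(0.0003), np.float64(0.0136), 0, 0, np.float64(-0.0006)], [-0.18, np.float64(-0.0003), np.float64(0.0003), np.float64(0.0136), 0, 0, np.float64(-0.0006)], [-0.18, np.float64(-0.0003), np.float64(0.0003), np.float64(0.0136), 0, 0, np.float64(-0.0006)]]
```

View pics/w1.png

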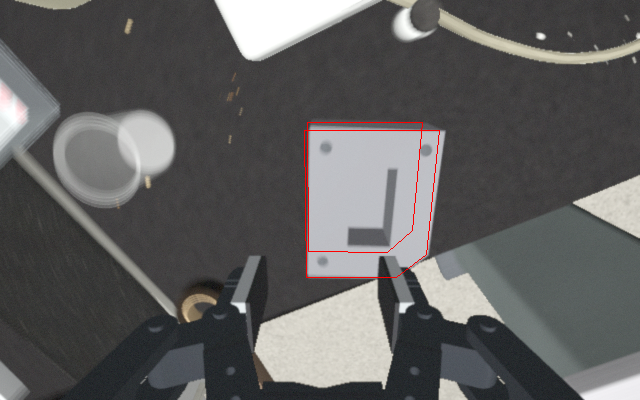

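>>> send_rows(
  targets=[
    [-0.18, -0.001, 0, 0.014, 0, 0, 0],
    [-0.18, -0.001, 0.001, 0.014, 0, 0, 0],
    [-0.18, 0, 0.001, 0.014, 0, 0, 0],
    [-0.18, 0, 0, 0.014, 0, 0, 0],
    [-0.18, 0, 0.001, 0.014, 0, 0, 0],
    [-0.18, 0, 0, 0.014, 0, 0, 0],
    [-0.18, 0, 0, 0.014, 0, 0, 0],
    [-0.18, 0, 0, 0.014, 0, 0, 0],
    [-0.18, 0, 0, 0.014, 0, 0, 0],
    [-0.18, 0, 0, 0.01, 0, 0, 0],
  ],
)

```text
time_s: 5.95
eef_pos: [502.2, 317.3, 14.3]
ee_rot: [0.0, 0.978, -0.21, -0.0]
force: [0.8, 0.0, 0.1]
grip_width: 0.592
grip_force: 0.0
```

>>> send_rows(
  targets=[
    [0.3, 0, 0, 0, 0, 0, 0],
    [1, 0, 0, 0, 0, 0, 0],
    [1, 0, 0, 0, 0, 0, 0],
    [1, 0, 0, 0, 0, 0, 0],
    [1, 0, 0, 0, 0, 0, 0],
    [1, 0, 0, 0, 0, 0, 0],
    [1, 0, 0, 0, 0, 0, 0],
    [1, 0, 0, 0, 0, 0, 0],
    [1, 0, 0, 0, 0, 0, 0],
    [1, 0, 0, 0, 0, 0, 0],
  ],
  squeeze=40,
)

```text
time_s: 7.2
eef_pos: [502.3, 317.4, 15.3]
ee_rot: [0.0, 0.978, -0.21, -0.0]
force: [-0.5, 0.4, -5.0]
grip_width: 0.363
grip_force: 40.4
```

```bash
python3 - <<'E'
from h import *
s=ctrl.sense();print(s["time_s"],s["grip_width"],s["grip_force"],s["force"]); print(yaw_now()[:2])
print(np.round(carrier((480,291,2.71)),3))
E
```

```text
7.2 0.36341834824246766 40.359413623809814 [-0.46505741  0.39430433 -5.02678413]
(array([502.30160665, 317.38395876,  15.28880299]), np.float64(-1.9939891731480426))
top 1552.0 [467.358 322.657   2.799 558.773]
scene 1279.0 [479.968 292.068   2.72   79.173]
[ 484.758  315.36     2.731 1164.502]
```

```bash
python3 - <<'E'
from h import *
np.set_printoptions(legacy="1.25")
p,y,_=yaw_now()
rows((452,146,14.0),.255,10,1)
rows((467,-25,14.0),.254,10,1,start=((452,146,14),y+.255))
E
```

```text
[[1, 0.0025, 0.0177, 0.0001, 0, 0, -0.0255], [1, 0.002, 0.0178, 0.0001, 0, 0, -0.0255], [1, 0.0015, 0.0178, 0.0001, 0, 0, -0.0255], [1, 0.0011, 0.0178, 0.0001, 0, 0, -0.0255], [1, 0.0006, 0.0179, 0.0001, 0, 0, -0.0255], [1, 0.0002, 0.0179, 0.0001, 0, 0, -0.0255], [1, -0.0003, 0.0179, 0.0001, 0, 0, -0.0255], [1, -0.0007, 0.0178, 0.0001, 0, 0, -0.0255], [1, -0.0012, 0.0178, 0.0001, 0, 0, -0.0255], [1, -0.0016, 0.0178, 0.0001, 0, 0, -0.0255]]
[[1, 0.0043, 0.0166, -0.0, 0, 0, -0.0254], [1, 0.0039, 0.0167, -0.0, 0, 0, -0.0254], [1, 0.0035, 0.0168, -0.0, 0, 0, -0.0254], [1, 0.0031, 0.0169, -0.0, 0, 0, -0.0254], [1, 0.0026, 0.017, -0.0, 0, 0, -0.0254], [1, 0.0022, 0.017, -0.0, 0, 0, -0.0254], [1, 0.0018, 0.0171, -0.0, 0, 0, -0.0254], [1, 0.0013, 0.0171, -0.0, 0, 0, -0.0254], [1, 0.0009, 0.0171, -0.0, 0, 0, -0.0254], [1, 0.0005, 0.0172, -0.0, 0, 0, -0.0254]]
```

>>> send_rows(
  targets=[
    [1, 0, 0, 0.001, 0, 0, 0],
    [1, 0.002, 0.019, 0, 0, 0, -0.025],
    [1, 0.002, 0.02, 0, 0, 0, -0.025],
    [1, 0.002, 0.02, 0, 0, 0, -0.03],
    [1, 0.001, 0.02, 0, 0, 0, -0.03],
    [1, 0, 0.02, 0, 0, 0, -0.03],
    [1, 0, 0.02, 0, 0, 0, -0.03],
    [1, -0.001, 0.02, 0, 0, 0, -0.03],
    [1, -0.001, 0.02, 0, 0, 0, -0.03],
    [1, -0.002, 0.02, 0, 0, 0, -0.025],
  ],
)

```text
time_s: 8.55
eef_pos: [450.7, 145.3, 14.9]
ee_rot: [-0.0, 0.996, -0.084, 0.001]
force: [0.9, 2.7, -1.2]
grip_width: 0.362
grip_force: 41.0
```

```bash
python3 - <<'E'
from h import *
np.set_printoptions(legacy="1.25")
p,y,_=yaw_now();s=ctrl.sense(); print(p,y,s["force"],s["grip_width"])
rows((467,-25,p[2]),-1.485-y,10,1)
E
```

```text
[450.6969051  145.26489993  14.90358147] -1.7383155201260192 [ 0.87055762  2.66526698 -1.20844186] 0.36240349740338873
[[1, 0.0044, 0.0165, -0.0, 0, 0, -0.0253], [1, 0.004, 0.0166, -0.0, 0, 0, -0.0253], [1, 0.0036, 0.0167, -0.0, 0, 0, -0.0253], [1, 0.0032, 0.0168, -0.0, 0, 0, -0.0253], [1, 0.0028, 0.0169, -0.0, 0, 0, -0.0253], [1, 0.0023, 0.0169, -0.0, 0, 0, -0.0253], [1, 0.0019, 0.017, -0.0, 0, 0, -0.0253], [1, 0.0015, 0.017, -0.0, 0, 0, -0.0253], [1, 0.001, 0.0171, -0.0, 0, 0, -0.0253], [1, 0.0006, 0.0171, -0.0, 0, 0, -0.0253]]
```

>>> send_rows(
  targets=[
    [1, 0.004, 0.016, 0, 0, 0, -0.025],
    [1, 0.004, 0.017, 0, 0, 0, -0.025],
    [1, 0.004, 0.017, 0, 0, 0, -0.025],
    [1, 0.003, 0.017, 0, 0, 0, -0.025],
    [1, 0.003, 0.017, 0, 0, 0, -0.025],
    [1, 0.002, 0.017, 0, 0, 0, -0.025],
    [1, 0.002, 0.017, 0, 0, 0, -0.025],
    [1, 0.001, 0.016, 0, 0, 0, -0.025],
    [1, 0.001, 0.016, 0, 0, 0, -0.02],
    [1, 0, 0.014, 0, 0, 0, -0.02],
  ],
)

```text
time_s: 9.8
eef_pos: [465.0, -20.4, 14.8]
ee_rot: [-0.0, 0.999, 0.036, 0.0]
force: [-0.1, 3.0, -0.4]
grip_width: 0.354
grip_force: 41.1
```

```bash
python3 - <<'E'
from h import *
np.set_printoptions(legacy="1.25")
p,y,_=yaw_now();s=ctrl.sense(); print(s["time_s"],p,y,s["force"],s["grip_width"])
v=ctrl.capture("wrist")
img=v["img"].copy()
R=lambda a:np.array([[np.cos(a),-np.sin(a)],[np.sin(a),np.cos(a)]])
th=y+np.pi/2-np.pi
c=p[:2]-R(th)@np.array([-9.9,-32.4]); print("carrier",c,th)
g=np.array([[0,-50],[80,-50],[80,50],[0,50]])@R(-1.485).T+[478.3,-145]
cv2.polylines(img,[np.round(proj(v,np.c_[g,np.full(4,6.)])).astype(np.int32)],True,(0,255,0),1)
for z in(0,45): cv2.polylines(img,[np.round(proj(v,np.c_[poly(*c,th),np.full(5,z)])).astype(np.int32)],True,(255,0,0),1)
cv2.imwrite("pics/w2.png",img[:,:,::-1])
E
```

```text
9.8 [464.96592649 -20.39966857  14.83065277] -1.4986695532792664 [-0.09138011  3.03607721 -0.43335692] 0.3541665963400504
carrier [457.42654836 -53.42886441] -3.069465880074163
```

View pics/w2.png

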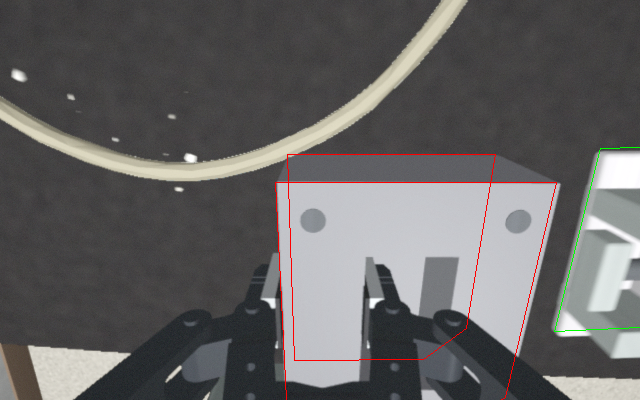

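>>> send_rows(
  targets=[
    [1, 0.001, 0.005, 0, 0, 0, -0.005],
    [1, 0, 0.005, 0, 0, 0, 0],
    [1, 0, 0.005, 0, 0, 0, 0],
    [1, 0, 0.005, 0, 0, 0, 0],
    [1, 0, 0.005, 0, 0, 0, 0],
    [1, 0, 0.004, 0, 0, 0, 0],
    [1, 0, 0.004, 0, 0, 0, 0],
    [1, 0, 0.002, 0, 0, 0, 0],
    [1, 0, 0, 0, 0, 0, 0],
    [1, 0, 0, 0, 0, 0, 0],
  ],
)

```text
time_s: 11.1
eef_pos: [468.6, -54.6, 14.8]
ee_rot: [0.0, 0.999, 0.038, 0.0]
force: [0.2, 2.8, 5.1]
grip_width: 0.356
grip_force: 41.9
```

```bash
cat >> h.py <<'E'
TG=-1.485; OG=np.array([478.3,-145.])
def gp():
    p,y,_=yaw_now(); d=p[:2]-OG; s=ctrl.sense()
    print("t",s["time_s"],"gauge xy",(d[0]*np.cos(TG)+d[1]*np.sin(TG)).round(2),(-d[0]*np.sin(TG)+d[1]*np.cos(TG)).round(2),"z",p[2].round(2),"dyaw",(y-TG).round(4),s["force"].round(1),(s["grip_width"]*85).round(1),round(s["grip_force"],1))
E
python3 - <<'E'
from h import *
gp()
p=ctrl.capture("wrist"); cv2.imwrite("pics/w3.png",p["img"][:,:,::-1])
E
```

```text
Traceback (most recent call last):
  File "h.py", line 61, in gp
    print("t",s["time_s"],"gauge xy",(d[0]*np.cos(TG)+d[1]*np.sin(TG)).round(2),(-d[0]*np.sin(TG)+d[1]*np.cos(TG)).round(2),"z",p[2].round(2),"dyaw",(y-TG).round(4),s["force"].round(1),(s["grip_width"]*85).round(1),round(s["grip_force"],1))
                                                                                                                                                                                         ^^^^^^^^^^^^^^^^^^^^^^^^^^
AttributeError: 'float' object has no attribute 'round'
```

```bash
sed -i 's/(s\["grip_width"\]\*85).round(1)/round(float(s["grip_width"])*85,1)/' h.py
python3 - <<'E'
from h import *
gp()
p=ctrl.capture("wrist"); cv2.imwrite("pics/w3.png",p["img"][:,:,::-1])
E
```

```text
t 11.1 gauge xy -90.92 -1.88 z 14.8 dyaw -0.0089 [0.2 2.8 5.1] 30.3 41.9
```

View pics/w3.png

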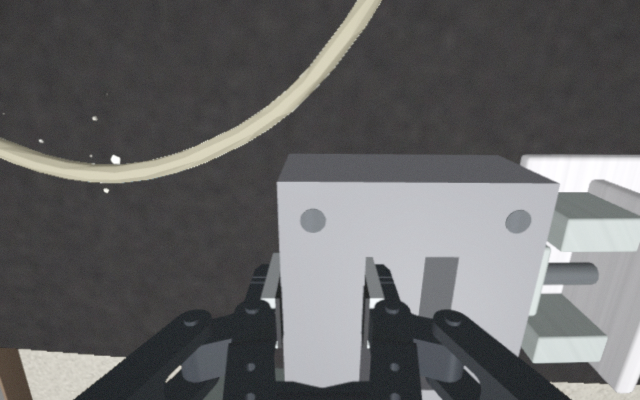

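>>> send_rows(
  targets=[
    [1, 0.001, 0.002, 0, 0, 0, -0.005],
    [1, 0, 0.002, 0, 0, 0, -0.004],
    [1, 0, 0.002, 0, 0, 0, 0],
    [1, 0, 0.002, 0, 0, 0, 0],
    [0.15, 0, 0, 0, 0, 0, 0],
    [0.15, 0, 0, 0, 0, 0, 0],
    [0.15, 0, 0.002, 0, 0, 0, 0],
    [0.15, 0, 0.001, 0, 0, 0, 0],
    [0.15, 0, 0.001, 0, 0, 0, 0],
    [0.15, 0, 0.0, 0, 0, 0, 0],
  ],
)

```text
time_s: 12.4
eef_pos: [470.1, -66.5, 14.3]
ee_rot: [-0.0, 0.999, 0.043, -0.0]
force: [-0.7, 3.9, 2.2]
grip_width: 0.422
grip_force: 2.4
```

```bash
python3 -c "
from h import *
gp()"
```

```text
t 12.4 gauge xy -78.93 -1.49 z 14.26 dyaw -0.0001 [-0.7  3.9  2.2] 35.9 2.4
```

>>> send_rows(
  targets=[
    [0.15, 0, 0.001, 0, 0, 0, 0],
    [0.15, 0, 0, 0, 0, 0, 0],
    [0.15, 0, 0.001, 0, 0, 0, 0],
    [0.15, 0, 0, 0, 0, 0, 0],
    [0.15, 0, 0, 0, 0, 0, 0],
    [0.15, 0, 0, 0, 0, 0, 0],
    [0.15, 0, 0, 0, 0, 0, 0],
    [0.15, 0, 0, 0, 0, 0, 0],
    [0.15, 0, 0, 0, 0, 0, 0],
    [0.15, 0, 0, 0, 0, 0, 0],
  ],
)

```text
time_s: 13.65
eef_pos: [470.2, -67.8, 14.2]
ee_rot: [-0.001, 0.999, 0.043, -0.0]
force: [0.2, 10.9, 2.2]
grip_width: 0.43
grip_force: 5.2
```

```bash
python3 -c "
from h import *
gp()"
```

```text
t 13.65 gauge xy -77.65 -1.48 z 14.23 dyaw -0.0003 [ 0.2 10.9  2.2] 36.6 5.2
```

>>> send_rows(
  targets=[
    [0.15, 0, 0.001, 0, 0, 0, 0],
    [0.15, 0, 0, 0, 0, 0, 0],
    [0.15, 0, 0.001, 0, 0, 0, 0],
    [0.15, 0, 0, 0, 0, 0, 0],
    [0.15, 0, 0, 0, 0, 0, 0],
    [0.15, 0, 0, 0, 0, 0, 0],
    [0.15, 0, 0, 0, 0, 0, 0],
    [0.15, 0, 0, 0, 0, 0, 0],
    [0.15, 0, 0, 0, 0, 0, 0],
    [0.15, 0, 0, 0, 0, 0, 0],
  ],
)

```text
time_s: 14.9
eef_pos: [470.1, -67.8, 14.2]
ee_rot: [-0.002, 0.999, 0.042, -0.0]
force: [2.4, 24.1, 5.8]
grip_width: 0.427
grip_force: 12.2
```

```bash
python3 -c "
from h import *
gp()
p=ctrl.capture('wrist'); cv2.imwrite('pics/w4.png',p['img'][:,:,::-1])"
```

```text
t 14.9 gauge xy -77.58 -1.52 z 14.2 dyaw -0.0009 [ 2.4 24.1  5.8] 36.3 12.2
```

View pics/w4.png

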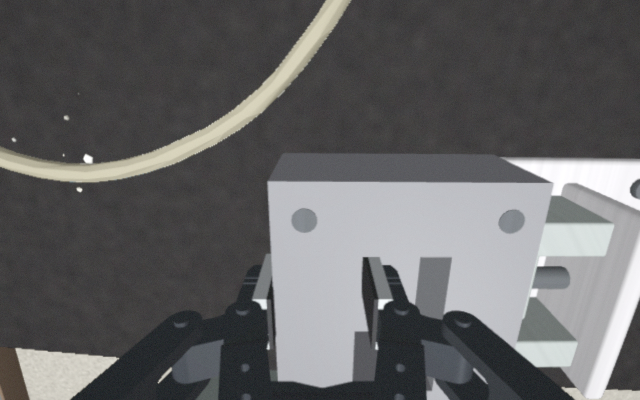

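```bash
python3 - <<'E'
from h import *
p=ctrl.capture("wrist")
R=lambda a:np.array([[np.cos(a),-np.sin(a)],[np.sin(a),np.cos(a)]])
for yy in(34,20,-20,-34): 
    w=np.array([[3,yy],[15,yy],[25,yy]])@R(TG).T+OG; print(yy,proj(p,np.c_[w,[40]*3]).round(1).tolist())
# edges along columns in picture
g=cv2.cvtColor(p["img"],cv2.COLOR_RGB2GRAY).astype(int)
for c in(550,560,575,600):
    d=np.abs(np.diff(g[185:385,c])); print(c,[(i+185.5,d[i]) for i in range(len(d)) if d[i]>15])
q,y,_=yaw_now()
for w,cx in(("home",(-11,48)),):
    th=TG-np.pi/2
    # predicted block top outline if home & central
    c=OG-R(th)@np.array([-11,48.]); print(proj(p,np.c_[poly(*c,th),[45]*5]).round(1).tolist())
E
```

```text
34 [[541.0, 216.9], [573.0, 216.8], [599.3, 216.8]]
20 [[533.4, 251.1], [564.3, 250.9], [589.8, 250.8]]
-20 [[513.8, 336.4], [542.0, 336.1], [565.2, 335.7]]
-34 [[507.7, 362.5], [534.9, 362.1], [557.5, 361.8]]
550 [(221.5, np.int64(22)), (222.5, np.int64(37)), (223.5, np.int64(26)), (255.5, np.int64(24)), (265.5, np.int64(61)), (266.5, np.int64(36)), (288.5, np.int64(24)), (311.5, np.int64(26)), (339.5, np.int64(17)), (340.5, np.int64(32)), (341.5, np.int64(27)), (342.5, np.int64(16)), (365.5, np.int64(32)), (366.5, np.int64(80)), (367.5, np.int64(34))]
560 [(194.5, np.int64(33)), (195.5, np.int64(70)), (221.5, np.int64(22)), (222.5, np.int64(40)), (223.5, np.int64(25)), (255.5, np.int64(25)), (265.5, np.int64(62)), (266.5, np.int64(38)), (288.5, np.int64(24)), (322.5, np.int64(20)), (323.5, np.int64(18)), (340.5, np.int64(40)), (341.5, np.int64(25)), (342.5, np.int64(18)), (365.5, np.int64(26)), (366.5, np.int64(53)), (367.5, np.int64(49)), (368.5, np.int64(25))]
575 [(202.5, np.int64(29)), (203.5, np.int64(16)), (221.5, np.int64(21)), (222.5, np.int64(38)), (223.5, np.int64(25)), (255.5, np.int64(25)), (256.5, np.int64(16)), (338.5, np.int64(27)), (339.5, np.int64(16)), (340.5, np.int64(37)), (341.5, np.int64(25))]
600 [(192.5, np.int64(55)), (193.5, np.int64(43)), (215.5, np.int64(22)), (216.5, np.int64(18)), (221.5, np.int64(20)), (222.5, np.int64(33)), (223.5, np.int64(27)), (255.5, np.int64(26))]
[[265.6, 181.2], [280.7, 434.7], [443.3, 434.5], [499.9, 398.3], [549.8, 181.5]]
```

>>> send_rows(
  targets=[
    [0.15, 0, -0.003, 0, 0, 0, 0],
    [0.15, 0, -0.002, 0, 0, 0, 0],
    [1, 0, 0, 0, 0, 0, 0],
    [1, 0, 0, 0, 0, 0, 0],
    [1, 0, -0.002, 0, 0, 0, 0],
    [1, -0.001, -0.002, 0, 0, 0, 0],
    [1, -0.001, 0, 0, 0, 0, 0],
    [1, 0, 0.001, 0, 0, 0, 0],
    [1, 0, 0.001, 0, 0, 0, 0],
    [1, 0, 0, 0, 0, 0, 0],
  ],
)

```text
time_s: 16.25
eef_pos: [467.9, -63.2, 14.5]
ee_rot: [-0.001, 0.999, 0.043, -0.0]
force: [2.2, 6.3, 7.1]
grip_width: 0.357
grip_force: 40.9
```

```bash
sed -i 's/OG=np.array(.*/OG=np.array([476.0,-145.2])/' h.py; python3 -c "
from h import *
gp()"
```

```text
t 16.25 gauge xy -82.42 -1.02 z 14.52 dyaw -0.0001 [2.2 6.3 7.1] 30.3 40.9
```

>>> send_rows(
  targets=[
    [0.15, 0, 0, 0, 0, 0, 0],
    [0.15, 0, 0.002, 0, 0, 0, 0],
    [0.15, 0, 0.002, 0, 0, 0, 0],
    [0.15, 0, 0.001, 0, 0, 0, 0],
    [0.15, 0, 0.001, 0, 0, 0, 0],
    [0.15, 0, 0.001, 0, 0, 0, 0],
    [0.15, 0, 0, 0, 0, 0, 0],
    [0.15, 0, 0, 0, 0, 0, 0],
    [0.15, 0, 0, 0, 0, 0, 0],
    [0.15, 0, 0, 0, 0, 0, 0],
  ],
)

```text
time_s: 17.5
eef_pos: [467.9, -68.0, 13.9]
ee_rot: [-0.002, 0.999, 0.042, -0.001]
force: [3.3, 22.3, 3.4]
grip_width: 0.427
grip_force: 11.4
```

>>> send_rows(
  targets=[
    [0.15, 0, 0, 0, 0, 0, 0],
    [0.15, 0, 0, 0, 0, 0, 0],
    [0.15, 0, 0, 0, 0, 0, 0],
    [0.15, 0, 0, 0, 0, 0, 0],
    [0.15, 0, 0, 0, 0, 0, 0],
    [0.15, 0, 0, 0, 0, 0, 0],
    [0.15, 0, 0, 0, 0, 0, 0],
    [0.15, 0, 0, 0, 0, 0, 0],
    [0.15, 0, 0, 0, 0, 0, 0],
    [0.15, 0, 0, 0, 0, 0, 0],
  ],
)

```text
time_s: 18.75
eef_pos: [467.9, -68.0, 13.9]
ee_rot: [-0.002, 0.999, 0.042, -0.001]
force: [2.7, 23.0, 2.4]
grip_width: 0.426
grip_force: 11.4
```

```bash
python3 - <<'E'
from h import *
gp()
p=ctrl.capture("wrist"); save(p,"w5")
R=lambda a:np.array([[np.cos(a),-np.sin(a)],[np.sin(a),np.cos(a)]])
for yy in(34,20,-20,-34): print(yy,proj(p,np.r_[np.array([15,yy])@R(TG).T+OG,40]).round(1).tolist())
g=cv2.cvtColor(p["img"],cv2.COLOR_RGB2GRAY).astype(int)
for c in(550,560): 
    d=np.abs(np.diff(g[185:385,c])); print(c,[(i+185.5,int(d[i])) for i in range(len(d)) if d[i]>15])
for c in(320,480):
    d=np.diff(g[140:200,c]); print(c,[(i+140.5,int(d[i])) for i in range(len(d)) if abs(d[i])>15])
th=TG-np.pi/2; c=OG-R(th)@np.array([-11,48.]); print(proj(p,np.c_[poly(*c,th),[45]*5]).round(1).tolist())
E
```

```text
t 18.75 gauge xy -77.63 -1.44 z 13.94 dyaw -0.0012 [ 2.7 23.   2.4] 36.2 11.4
34 [[573.6, 217.4]]
20 [[564.9, 251.5]]
-20 [[542.4, 336.7]]
-34 [[535.3, 362.8]]
550 [(216.5, 25), (217.5, 38), (218.5, 21), (250.5, 23), (251.5, 16), (261.5, 58), (262.5, 36), (284.5, 19), (306.5, 23), (336.5, 31), (337.5, 33), (338.5, 18), (362.5, 47), (363.5, 75), (364.5, 16)]
560 [(190.5, 90), (191.5, 44), (216.5, 26), (217.5, 36), (218.5, 23), (250.5, 20), (251.5, 19), (261.5, 64), (262.5, 31), (284.5, 19), (285.5, 16), (316.5, 20), (317.5, 21), (336.5, 36), (337.5, 30), (338.5, 17), (361.5, 17), (362.5, 58), (363.5, 63), (364.5, 18), (383.5, 34)]
320 [(152.5, 18), (180.5, 49), (181.5, 33)]
480 [(153.5, 21), (181.5, 63), (182.5, 20)]
[[265.6, 181.7], [280.7, 435.3], [443.6, 435.2], [500.3, 398.9], [550.4, 182.0]]
```

>>> send_rows(
  targets=[
    [0.15, 0, -0.003, 0, 0, 0, 0],
    [0.15, 0, -0.001, 0, 0, 0, 0],
    [1, 0, 0, 0, 0, 0, 0],
    [1, 0, 0, 0, 0, 0, 0],
    [1, 0, -0.004, 0, 0, 0, 0],
    [1, 0, -0.01, 0, 0, 0, 0],
    [1, 0, -0.014, 0, 0, 0, 0],
    [1, 0, -0.016, 0, 0, 0, 0],
    [1, 0, -0.016, 0, 0, 0, 0],
    [1, 0, -0.01, 0, 0, 0, 0],
  ],
)

```text
time_s: 20.05
eef_pos: [462.7, 3.0, 14.7]
ee_rot: [0.001, 0.999, 0.043, 0.001]
force: [0.6, -5.6, 4.9]
grip_width: 0.356
grip_force: 41.2
```

```bash
python3 - <<'E'
from h import *
np.set_printoptions(legacy="1.25")
gp()
R=lambda a:np.array([[np.cos(a),-np.sin(a)],[np.sin(a),np.cos(a)]])
p,y,_=yaw_now(); t=np.array([-112,-21.5])@R(TG).T+OG; print(t)
rows((*t,p[2]),TG+np.pi/2-y,20,1)
E
```

```text
t 20.05 gauge xy -148.83 -0.5 z 14.7 dyaw 0.0006 [ 0.6 -5.6  4.9] 30.3 41.2
[444.98167828 -35.45432256]
[[1, -0.0011, 0.0018, -0.0, 0, 0, -0.0785], [1, -0.0012, 0.0018, -0.0, 0, 0, -0.0785], [1, -0.0013, 0.0017, -0.0, 0, 0, -0.0785], [1, -0.0015, 0.0015, -0.0, 0, 0, -0.0785], [1, -0.0016, 0.0014, -0.0, 0, 0, -0.0785], [1, -0.0017, 0.0013, -0.0, 0, 0, -0.0785], [1, -0.0018, 0.0012, -0.0, 0, 0, -0.0785], [1, -0.0019, 0.001, -0.0, 0, 0, -0.0785], [1, -0.0019, 0.0009, -0.0, 0, 0, -0.0785], [1, -0.002, 0.0007, -0.0, 0, 0, -0.0785]]
[[1, -0.002, 0.0006, -0.0, 0, 0, -0.0785], [1, -0.0021, 0.0004, -0.0, 0, 0, -0.0785], [1, -0.0021, 0.0002, -0.0, 0, 0, -0.0785], [1, -0.0021, 0.0001, -0.0, 0, 0, -0.0785], [1, -0.0021, -0.0001, -0.0, 0, 0, -0.0785], [1, -0.0021, -0.0003, -0.0, 0, 0, -0.0785], [1, -0.0021, -0.0004, -0.0, 0, 0, -0.0785], [1, -0.002, -0.0006, -0.0, 0, 0, -0.0785], [1, -0.002, -0.0007, -0.0, 0, 0, -0.0785], [1, -0.0019, -0.0009, -0.0, 0, 0, -0.0785]]
```

>>> send_rows(
  targets=[
    [1, -0.001, 0.002, 0, 0, 0, -0.078],
    [1, -0.001, 0.002, 0, 0, 0, -0.078],
    [1, -0.001, 0.002, 0, 0, 0, -0.078],
    [1, -0.0015, 0.0015, 0, 0, 0, -0.079],
    [1, -0.0015, 0.0015, 0, 0, 0, -0.079],
    [1, -0.002, 0.001, 0, 0, 0, -0.079],
    [1, -0.002, 0.001, 0, 0, 0, -0.079],
    [1, -0.002, 0.001, 0, 0, 0, -0.079],
    [1, -0.002, 0.001, 0, 0, 0, -0.078],
    [1, -0.002, 0.001, 0, 0, 0, -0.078],
  ],
)

```text
time_s: 21.3
eef_pos: [453.4, -16.5, 14.7]
ee_rot: [-0.001, 0.906, 0.422, 0.0]
force: [-0.4, 4.7, 10.1]
grip_width: 0.357
grip_force: 41.7
```

>>> send_rows(
  targets=[
    [1, -0.002, 0.001, 0, 0, 0, -0.08],
    [1, -0.002, 0, 0, 0, 0, -0.08],
    [1, -0.002, 0, 0, 0, 0, -0.08],
    [1, -0.002, 0, 0, 0, 0, -0.08],
    [1, -0.002, 0, 0, 0, 0, -0.08],
    [1, -0.002, 0, 0, 0, 0, -0.08],
    [1, -0.002, -0.001, 0, 0, 0, -0.08],
    [1, -0.002, -0.001, 0, 0, 0, -0.08],
    [1, -0.002, -0.001, 0, 0, 0, -0.08],
    [1, -0.002, -0.001, 0, 0, 0, -0.065],
  ],
)

```text
time_s: 22.55
eef_pos: [443.9, -35.2, 14.7]
ee_rot: [-0.0, 0.676, 0.737, 0.0]
force: [0.3, 4.9, 8.6]
grip_width: 0.358
grip_force: 41.7
```

```bash
python3 - <<'E'
from h import *
np.set_printoptions(legacy="1.25")
gp()
R=lambda a:np.array([[np.cos(a),-np.sin(a)],[np.sin(a),np.cos(a)]])
p,y,_=yaw_now(); th=y-np.pi/2; c=p[:2]-R(th)@np.array([-9.6,-32.5])
print("dyaw short",th-TG)
S=[]
for cam in("wrist","top"):
    v=ctrl.capture(cam); img=v["img"].copy()
    for z in(0,45): cv2.polylines(img,[np.round(proj(v,np.c_[poly(*c,th),np.full(5,z)])).astype(np.int32)],True,(255,0,0),1)
    S.append(img if cam=="wrist" else cv2.resize(img[190:270,340:450],(640,465))[:400])
cv2.imwrite("pics/w6.png",np.vstack(S)[:,:,::-1][:, :][::1] if 0 else cv2.resize(np.vstack(S),(480,600))[:,:,::-1])
E
```

```text
t 22.55 gauge xy -112.33 -22.59 z 14.69 dyaw 1.5715 [0.3 4.9 8.6] 30.5 41.7
dyaw short 0.0007060805005516535
```

View pics/w6.png

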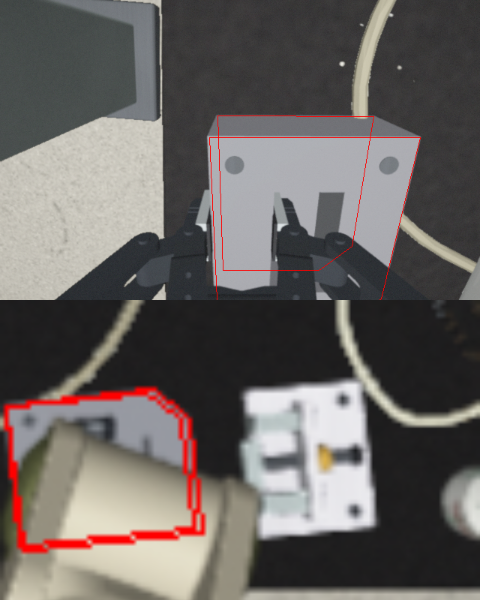

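>>> send_rows(
  targets=[
    [1, -0.003, 0.001, 0, 0, 0, 0],
    [1, -0.005, 0, 0, 0, 0, 0],
    [1, -0.006, 0, 0, 0, 0, 0],
    [1, -0.006, 0, 0, 0, 0, 0],
    [1, -0.006, 0, 0, 0, 0, 0],
    [1, -0.005, 0, 0, 0, 0, 0],
    [1, -0.003, 0, 0, 0, 0, 0],
    [1, -0.002, 0, 0, 0, 0, 0],
    [1, -0.002, 0, 0, 0, 0, 0],
    [1, 0, 0, 0, 0, 0, 0],
  ],
)

```text
time_s: 23.9
eef_pos: [447.8, -72.6, 14.6]
ee_rot: [-0.001, 0.677, 0.736, 0.0]
force: [0.2, 6.9, 10.8]
grip_width: 0.358
grip_force: 42.0
```

```bash
python3 -c "
from h import *
gp()"
```

```text
t 23.9 gauge xy -74.74 -21.89 z 14.65 dyaw 1.5697 [ 0.2  6.9 10.8] 30.4 42.0
```

>>> send_rows(
  targets=[
    [1, -0.002, 0.0005, 0, 0, 0, 0],
    [1, -0.001, 0, 0, 0, 0, 0],
    [1, -0.001, 0, 0, 0, 0, 0],
    [1, -0.001, 0, 0, 0, 0, 0],
    [1, -0.001, 0, 0, 0, 0, 0],
    [1, 0, 0, 0, 0, 0, 0],
    [1, 0, 0, 0, 0, 0, 0],
    [1, 0, 0, 0, 0, 0, 0],
    [1, 0, 0, 0, 0, 0, 0],
    [1, 0, 0, 0, 0, 0, 0],
  ],
)

```text
time_s: 25.15
eef_pos: [448.7, -78.2, 14.7]
ee_rot: [-0.001, 0.677, 0.736, 0.0]
force: [-0.5, 8.2, 11.2]
grip_width: 0.356
grip_force: 42.1
```

```bash
python3 -c "
from h import *
gp()"
```

```text
t 25.15 gauge xy -69.08 -21.49 z 14.66 dyaw 1.5697 [-0.5  8.2 11.2] 30.2 42.1
```

Not yet firmly on the stops; push a little more.

>>> send_rows(
  targets=[
    [1, -0.001, 0, 0, 0, 0, 0],
    [1, 0, 0, 0, 0, 0, 0],
    [1, -0.001, 0, 0, 0, 0, 0],
    [1, 0, 0, 0, 0, 0, 0],
    [1, 0, 0, 0, 0, 0, 0],
    [1, 0, 0, 0, 0, 0, 0],
    [1, 0, 0, 0, 0, 0, 0],
    [1, 0, 0, 0, 0, 0, 0],
    [1, 0, 0, 0, 0, 0, 0],
    [1, 0, 0, 0, 0, 0, 0],
  ],
)

```text
time_s: 26.4
eef_pos: [448.7, -78.9, 14.7]
ee_rot: [-0.002, 0.677, 0.736, 0.001]
force: [1.2, 20.1, 15.0]
grip_width: 0.357
grip_force: 42.5
```

```bash
python3 -c "
from h import *
gp()"
```

```text
t 26.4 gauge xy -68.35 -21.52 z 14.68 dyaw 1.5694 [ 1.2 20.1 15. ] 30.3 42.5
```

>>> send_rows(
  targets=[
    [0.1, 0, 0, 0, 0, 0, 0],
    [0.1, 0, 0, 0, 0, 0, 0],
    [0.1, 0, 0, 0, 0, 0, 0],
    [0.1, 0, 0, 0, 0, 0, 0],
    [0.1, -0.005, 0, 0, 0, 0, 0],
    [0.1, -0.006, 0, 0, 0, 0, 0],
    [0.1, -0.006, 0, 0, 0, 0, 0],
    [0.1, -0.006, 0, 0, 0, 0, 0],
    [0.1, -0.003, 0, 0, 0, 0, 0],
    [0.1, 0, 0, 0, 0, 0, 0],
  ],
)

```text
time_s: 27.65
eef_pos: [451.3, -107.6, 14.3]
ee_rot: [-0.0, 0.677, 0.736, -0.0]
force: [-0.5, 0.4, -0.9]
grip_width: 0.449
grip_force: 0.0
```

```bash
python3 -c "
from h import *
gp()"
```

```text
t 27.65 gauge xy -39.54 -21.37 z 14.26 dyaw 1.5697 [-0.5  0.4 -0.9] 38.1 0.0
```

>>> send_rows(
  targets=[
    [0.1, -0.001, 0, 0, 0, 0, 0],
    [0.1, -0.001, 0, 0, 0, 0, 0],
    [0.1, -0.001, 0, 0, 0, 0, 0],
    [0.1, 0, 0, 0, 0, 0, 0],
    [0.1, 0, 0, 0, 0, 0, 0],
    [0.1, 0, 0, 0, 0, 0, 0],
    [0.1, 0, 0, 0, 0, 0, 0],
    [0.1, 0, 0, 0, 0, 0, 0],
    [0.1, 0, 0, 0, 0, 0, 0],
    [0.1, 0, 0, 0, 0, 0, 0],
  ],
)

```text
time_s: 28.9
eef_pos: [451.4, -108.4, 14.3]
ee_rot: [-0.001, 0.676, 0.737, 0.001]
force: [1.9, 14.8, 4.5]
grip_width: 0.449
grip_force: 7.2
```

```bash
python3 -c "
from h import *
gp()
p=ctrl.capture('wrist'); save(p,'w7')"
```

```text
t 28.9 gauge xy -38.77 -21.39 z 14.28 dyaw 1.5708 [ 1.9 14.8  4.5] 38.2 7.2
```

View pics/w7.png

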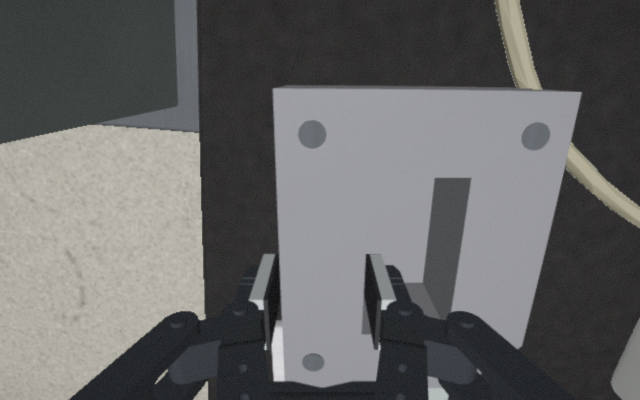

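>>> send_rows(
  targets=[
    [0.1, 0.002, 0, 0, 0, 0, 0],
    [0.1, 0.004, 0, 0, 0, 0, 0],
    [0.0, 0.004, 0, 0, 0, 0, 0],
    [0.0, 0, 0, -0.004, 0, 0, 0],
    [0.0, 0, 0, -0.01, 0, 0, 0],
    [0.0, 0, 0, -0.02, 0, 0, 0],
    [0.0, 0, 0, -0.03, 0, 0, 0],
    [0.0, 0, 0, -0.03, 0, 0, 0],
    [0.0, 0, 0, -0.03, 0, 0, 0],
    [0.0, 0, 0, -0.03, 0, 0, 0],
  ],
)

```text
time_s: 30.2
eef_pos: [450.7, -100.6, 170.1]
ee_rot: [0.0, 0.676, 0.736, 0.0]
force: [0.3, 0.0, 0.2]
grip_width: 0.499
grip_force: 0.0
```

>>> send_rows(
  targets=[
    [0, 0.03, 0, -0.01, 0, 0, 0],
    [0, 0.04, 0, 0, 0, 0, 0],
    [0, 0.04, 0, 0, 0, 0, 0],
    [0, 0.04, 0, 0, 0, 0, 0],
    [0, 0.03, 0, 0, 0, 0, 0],
    [0, 0.01, 0, 0, 0, 0, 0],
    [0, 0, 0, 0, 0, 0, 0],
    [0, 0, 0, 0, 0, 0, 0],
    [0, 0, 0, 0, 0, 0, 0],
    [0, 0, 0, 0, 0, 0, 0],
  ],
)

```text
time_s: 31.45
eef_pos: [434.7, 88.4, 178.3]
ee_rot: [-0.0, 0.677, 0.736, -0.0]
force: [0.3, -0.1, -0.4]
grip_width: 0.5
grip_force: 0.0
```

```bash
python3 - <<'E'
from h import *
gp()
R=lambda a:np.array([[np.cos(a),-np.sin(a)],[np.sin(a),np.cos(a)]])
c=OG-R(TG)@np.array([60,-11.]); print(c)
v=ctrl.capture("top"); img=v["img"].copy()
m=cmask(v,(*c,TG),75)
print(m.sum(),render(v,*c,TG).sum())
cv2.imwrite("pics/t8.png",cv2.resize(img[190:265,350:450],(800,600),interpolation=cv2.INTER_CUBIC)[:,:,::-1])
E
```

```text
t 31.45 gauge xy -236.25 -21.14 z 178.25 dyaw 1.5692 [ 0.3 -0.1 -0.4] 42.5 0.0
[481.81807282 -84.47809268]
1770.0 1410.1215686274509
```

View pics/t8.png

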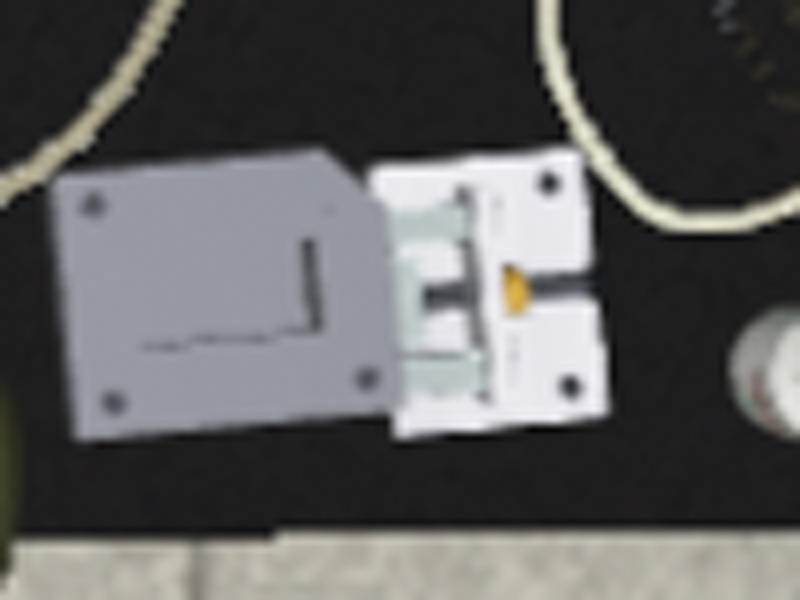

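```bash
python3 - <<'E'
from h import *
R=lambda a:np.array([[np.cos(a),-np.sin(a)],[np.sin(a),np.cos(a)]])
c=OG-R(TG)@np.array([60,-11.])
v=ctrl.capture("top")
z=lambda q:((q-[350,190]+.5)*8-.5).round().tolist()
print("block",z(proj(v,np.c_[poly(*c,TG),[45]*5])))
g=np.array([[0,-50],[80,-50],[80,50],[0,50]])@R(TG).T+OG
print("plate",z(proj(v,np.c_[g,[6]*4])))
G=cv2.cvtColor(v["img"],cv2.COLOR_RGB2GRAY).astype(np.uint8)
m=(G>75).astype(np.uint8)
# side edges of the block (subpixel half-level) at two columns
for col in(365,375,385,392):
    a=G[195:260,col].astype(float); up=[195+i+(80-a[i])/(a[i+1]-a[i]) for i in range(64) if (a[i]-80)*(a[i+1]-80)<0]
    print(col,np.round((np.array(up)-190+.5)*8-.5))
E
```

```text
block [[78.0, 443.0], [408.0, 409.0], [386.0, 205.0], [319.0, 151.0], [50.0, 178.0]]
plate [[395.0, 441.0], [609.0, 420.0], [579.0, 152.0], [366.0, 173.0]]
365 [ 55. 102. 167. 438. 538.]
375 [160. 430. 540.]
385 [152. 423. 529.]
392 [162. 416. 529.]
```

```bash
python3 -c "
from rig import ctrl
print(ctrl.finish_job())"
```

```text
the job is handed in; nothing more can be done
None
```

I pushed the long face home on the gauge and held it there, drew the block back, turned it a quarter turn anticlockwise and pushed the short face home. The block now stands against the stops with the robot clear of it, and I handed the job in at about 31 s. The final top view shows the short face flush with the stops and about 1 mm off centre; I re-seated the long face once because its first push was about 2 mm off centre.

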